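# Reseat the proud lid on the packing-bench jar

### The job

The lid of the jar in the yellow holder was put on wrong and stands proud of its thread. Turn the lid back (anticlockwise from above) until its black pointer meets the green mark and it drops into the thread, push it down there if need be, then screw it forward (clockwise) until the pointer stands at the red mark, and let go. Leave the two small pots standing where they are.

Things in the scene. Friction and masses are not known exactly. Their poses are not given: they have to be found in the camera images.
- lid_center (a point): Centre (half-way up) of the loose white lid: round, 58 mm in diameter, 26 mm high, grip its sides in any direction. x axis along the black pointer on its top (centre to rim), z up. Inside are three lugs, one under the pointer, the others 120 degrees to either side. At the start they rest on the neck's flange, the pointer 40 to 70 degrees clockwise (from above) of the green mark, the lid 11.5 mm too high.
- jar_top (a point): Centre of the top of the fixed jar's neck in the yellow holder, on the vertical axis the lid turns about, 120 mm above the table; x towards the green mark. Lid centre: 3 mm above it at the start, 8.5 mm below it once dropped. Jar's flat shoulder (90 mm across): 38 mm below it. Holder: yellow plate 110 mm square, 12 mm thick, with black corner clamps up to 42 mm above the table.
- open_mark (a point): Green mark on the jar's shoulder, 37.5 mm from the axis; its x axis points radially outwards. With the pointer within 12 degrees of it the lugs stand over gaps in the flange and the lid can go down 11.5 mm. Once down, the lid turns only clockwise from here (a stop blocks the other way).
- closed_mark (a point): Red mark on the jar's shoulder, 37.5 mm from the axis, 60 degrees clockwise of the green one from above; its x axis points radially outwards. With the lid down and the pointer here the lugs are hooked under the flange (1.5 mm of play up and down); a stop ends the turn about 14 degrees further on.
- twin_top (a point): Bystander: centre of the lid's top of a finished, fixed jar of the same shape in a blue holder, its lid already home, 124 mm above the table. Not to be worked on.
- pot_red_center (a point): Bystander: centre (half-way up) of a loose small white pot with a red label band, 39 mm in diameter, 60 mm high, 60 g.
- pot_grey_center (a point): Bystander: centre (half-way up) of a loose small white pot with a grey label band, 39 mm in diameter, 60 mm high, 60 g.
Mind the look-alikes: they are no part of the job. Leave any pink, purple or turquoise look-alike of the part that bears jar_top alone.

How it is judged:
By the outcome, as a careful person would: the job done as asked, in the order asked, and still so for the second after the job is handed in, with the robot touching nothing.
It also fails if it takes over 35 s, if anything falls off the work surface, if the arm or the gripper's body presses on something with over 40 N, if the wrist force passes 120 N, or if a joint passes its speed limit or range.

### The arm

A 6-joint arm with a two-finger parallel gripper is mounted at the origin on the work surface. World frame = base frame: x ahead of the robot, y to its left, z up, the work surface at z = 0. Lengths are in mm, angles in degrees, forces in N, time in s.
With the tool pointing down it reaches from about 300 to 850 mm from the base axis. Payload 4.2 kg.
Tool frame: the origin (TCP) lies midway between the tips of the shut fingers; the grasp point (between the pads) lies 19 mm behind it (env.grip_depth is the distance from the TCP to the grasp point, in mm); z points along the fingers, y is the line along which they close (so a half turn about z gives the same grasp; the last joint's range is limited). The gripper opens to 91 mm and grips with 3 to 60 N. Pads are 32 mm wide; open, the fingers measure 118 mm over their backs; the gripper's body (76 mm by 178 mm) begins 60 mm behind the grasp point.
Start: joints at [-64.687, 18.312, 89.639, -0, 72.044, -1.146], TCP at [256.203, -514.785, 213.976] pointing down, gripper open.
Joint ranges: [-177.97, 177.97], [-48.28, 115.42], [12.27, 149.76], [-77.06, 257.06], [2.81, 150.46], [-146.56, 146.56]. Speed limits (degrees/s): [147.25, 147.25, 180, 180, 180, 180].

### API

Orientations are given as [roll, pitch, yaw] about the fixed x, y, z axes, in that order (R = Rz(yaw) Ry(pitch) Rx(roll)).
In Python, from workcell import env, eyes gives the robot as it stands.
- The arm moves only by the tool send_rows, never from a script. Its argument "motion" is a list of rows, each a list of 7 numbers: the shift along the world's x, y, z normalised to -1 to 1, where 1 is 0.5 m, then the turn, a rotation vector about the world's x, y, z normalised to -1 to 1, where 1 is 60 degrees, then the opening, from -1 (shut) to 1 (fully open). A call has 1 to 20 rows; each row is the pose to reach, as a shift and turn from the pose commanded when the call began; what a row does not reach only later rows make up. A row lasts 1/8 s, in which the tool goes at most 62.5 mm and 10.7 degrees, less where a joint would pass 70% of its speed; a pose out of reach is approached as far as the arm can. A call with a number of a shift or a turn outside -1 to 1 is refused whole. A call with a gripper value outside its range is refused whole. The fingers move at their own pace and stop on an object; "squeeze" is the grip in N (left out, the last holds). Time passes only in rows, so rows that repeat a pose let the fingers close. It gives the time, the measured TCP pose, the force, the opening and the grip force at its end, in the units of the state.
- env.state(): the state, without advancing time (a new reading comes with each control period).
- eyes.grab_frame(name): name is "side" or "top"; returns a dict with "pixels" (480x640x3 uint8, red, green, blue), "depth" (480x640 float32, mm along the optical axis (not along the pixel's ray), 0 where there is no reading), "fx", "fy", "cx", "cy" (pixels), "distortion" ([k1, k2, p1, p2, k3] as OpenCV has them; the pictures are not rectified), "R" (3x3) and "t" (3): a world point X has camera coordinates R X + t. Camera axes: x right, y down, z forward; pixel columns grow to the right and rows downward; lengths in mm; the calibration is good to about 2 mm. A picture is of the moment at which its call begins.
- env.job_done(): hands the job in; it is judged then, once.
The state is a dict: "time_s": time; "qpos": joint angles; "qvel": joint speeds; "effort": joint torques, N m; "ee_pos": TCP position; "ee_rot": TCP orientation; "force": force on the tool from outside, world axes, zero at the start; "torque": the same for the moment, N m; "gripper_width": finger opening in mm; "gripper_force": force on a finger pad.
Only numpy, scipy, OpenCV 4.12 (cv2) and the standard library are available. Lean on these libraries where they do the work, as an engineer would, in place of code of your own. Each camera call takes 0.05 s, during which the arm holds its last target. There are 200 camera calls.

## Working session

There is one attempt and no reset: what is moved stays moved. The work goes in short steps, Python scripts to look and compute and a tool call to move; the robot and the scene stay as the last step left them, time stands still between calls to the robot, and variables do not carry over. Pictures are saved under pics/ and viewed, at most 10 in all, crops included, and the job is handed in when it is done.

Besides the shell and the picture viewer there is one more tool, called after "Call:" by a JSON object that holds its "method" and its "body", one argument or row to a line. send_rows: Moves the arm, as the interface text tells. Its arguments: {"type":"object","properties":{"motion":{"type":"array"},"squeeze":{"type":"number"}},"required":["motion"]}

```bash
mkdir -p pics
cat > h.py <<'E'
import numpy as np, cv2
from workcell import env, eyes
def grab(name,fn=None):
    f=eyes.grab_frame(name)
    if fn: cv2.imwrite(fn,f["pixels"][:,:,::-1])
    np.savez(''+name+'.npz',**{k:np.array(v) for k,v in f.items()})
    return f
def load(name): return dict(np.load(''+name+'.npz'))
def K(f): return np.array([[f["fx"],0,f["cx"]],[0,f["fy"],f["cy"]],[0,0,1]],float)
def ray(f,u,v):
    p=cv2.undistortPoints(np.array([[[u,v]]],float),K(f),np.array(f["distortion"],float))[0,0]
    R=np.array(f["R"]);t=np.array(f["t"])
    return -R.T@t, R.T@np.array([p[0],p[1],1])
def at_z(f,u,v,z):
    c,d=ray(f,u,v); return c+d*(z-c[2])/d[2]
def at_d(f,u,v):
    c,d=ray(f,u,v); return c+d*float(np.array(f["depth"])[int(round(v)),int(round(u))])
def proj(f,X):
    R=np.array(f["R"]);r,_=cv2.Rodrigues(R)
    return cv2.projectPoints(np.array(X,float).reshape(-1,1,3),r,np.array(f["t"],float),K(f),np.array(f["distortion"],float))[0][:,0]
E
python3 -c "
from h import *
for n in('top','side'):
    f=grab(n,'pics/%s0.png'%n); print(n,ray(f,320,240),f['fx'])
print(env.state())"
```

```text
top (array([ 328.21990421,  -98.53708178, 1259.36655906]), array([ 0.19186245,  0.03614779, -0.98084486])) 583.37782060695
side (array([452.28718703, 646.27471098, 679.05896296]), array([ 0.11096128, -0.77183714, -0.62610478])) 466.1837184405248
{'time_s': 0.1, 'qpos': array([-6.46869942e+01,  1.83478149e+01,  8.96978124e+01, -9.67933509e-04,
        7.20453087e+01, -1.14547458e+00]), 'qvel': array([-0.05059445, -0.09590223, -0.24644055,  0.11085445, -0.0217808 ,
        0.00041915]), 'effort': array([-3.97157294e-05, -4.13331127e+01, -2.32510257e+01,  7.29010231e-02,
        4.21167444e-02, -5.89373167e-05]), 'ee_pos': array([ 255.99957921, -514.36927188,  213.21686796]), 'ee_rot': array([-1.79909064e+02, -8.97760110e-04,  2.64587788e+01]), 'force': array([-0.31913991, -0.42267333, -0.36237072]), 'torque': array([-0.02427518,  0.01455751,  0.0129319 ]), 'gripper_force': 0.0, 'gripper_width': 91.1620635966169}
```

View pics/top0.png

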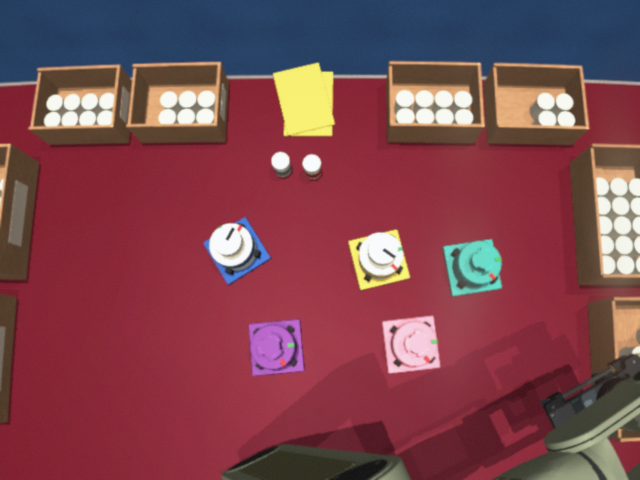

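View pics/side0.png

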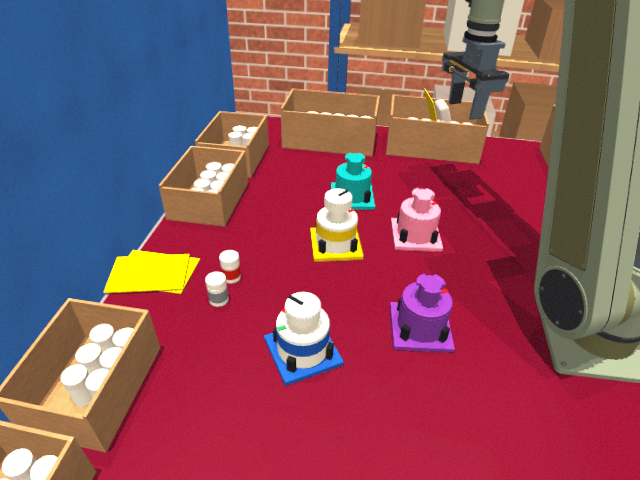

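The top view shows the yellow holder at about (380,258). Its lid is at (382,248), and the side view has it at (338,200). The blue twin is at (235,248), and the pots are at (281,163) and (312,165). I'll enlarge the lid next.

```bash
python3 -c "
from h import *
f=load('top'); p=f['pixels'][:,:,::-1]
cv2.imwrite('pics/c1.png',cv2.resize(p[220:300,340:420],None,fx=7,fy=7,interpolation=cv2.INTER_CUBIC))
g=load('side');q=g['pixels'][:,:,::-1]
cv2.imwrite('pics/c2.png',cv2.resize(q[180:265,300:380],None,fx=7,fy=7,interpolation=cv2.INTER_CUBIC))
for u,v in((375,240),(380,240),(378,245),(360,280)):print(at_d(f,u,v))
"
```

```text
[ 548.94559573 -165.07661096  134.96922388]
[ 548.78801798 -174.81108557  136.13934891]
[ 538.28820243 -170.67172511  138.79932425]
[ 485.36728409 -139.8786117    10.60947878]
```

View pics/c1.png

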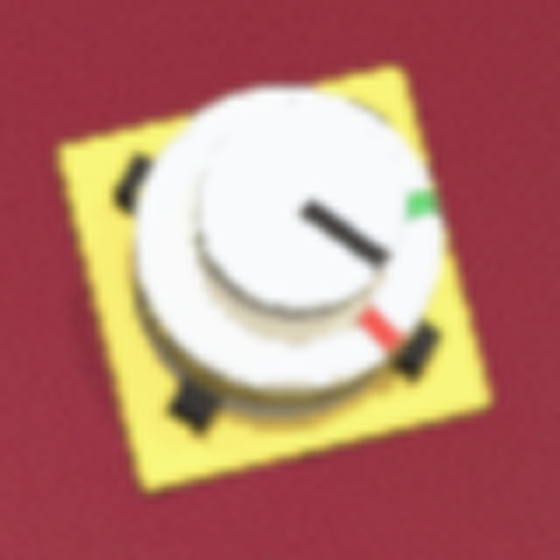

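View pics/c2.png

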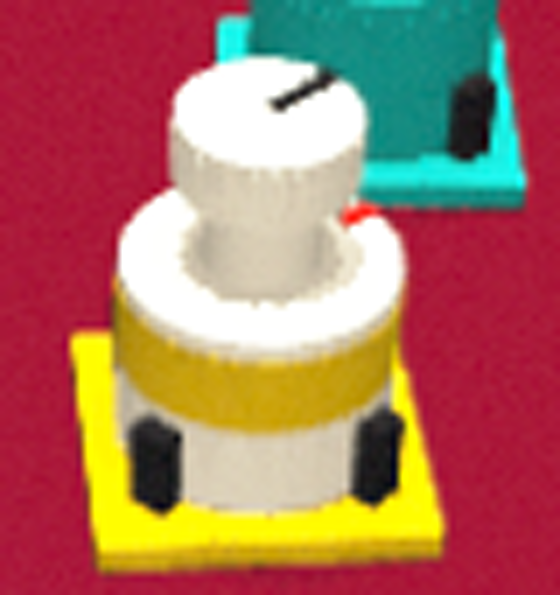

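The top crop shows the plate corners at (60,147), (405,67), (492,405) and (147,490). The pointer runs from (305,207) to (385,258), green is at (422,205) and red at (379,330). In the side crop the lid-top centre is at (270,112) and the pointer tip at (337,77). I'll turn these into positions.

```bash
python3 -c "
from h import *
f=load('top');g=load('side')
T=lambda x,y,z:at_z(f,(x+.5)/7-.5+340,(y+.5)/7-.5+220,z)
S=lambda x,y,z:at_z(g,(x+.5)/7-.5+300,(y+.5)/7-.5+180,z)
c=np.array([T(x,y,12) for x,y in((60,147),(405,67),(492,405),(147,490))]);print(c.round(1),c.mean(0))
print([np.linalg.norm(c[i]-c[i-1]).round(1) for i in range(4)])
print('ptr',T(305,207,136),T(385,258,136));print('left,bottom lid',T(197,215,136),T(290,310,136))
C=c.mean(0)
for n,p in(('green',T(418,205,82)),('red',T(379,330,82)),('ptr',T(385,258,136))):
  d=p-C;print(n,p,np.hypot(d[0],d[1]),np.degrees(np.arctan2(d[1],d[0])))
d=T(385,258,136)-T(305,207,136);print(np.degrees(np.arctan2(d[1],d[0])))
print('side lid',S(270,112,136),'L R',S(172,115,136),S(368,115,136),'tip',S(337,77,136),'red',S(358,214,82))
d=S(335,77,136)-S(275,106,136);print(np.degrees(np.arctan2(d[1],d[0])))
cs=np.array([S(x,y,12) for x,y in((72,335),(442,525),(98,553))]);print(cs)
# lid circle by depth+white near z136
for nm,fr in(('top',f),('side',g)):
  vs,us=np.nonzero(fr['depth']>0);P=cv2.undistortPoints(np.stack([us,vs],1)[:,None].astype(float),K(fr),fr['distortion'])[:,0]
  D=fr['depth'][vs,us][:,None];X=(np.c_[P,np.ones(len(P))]*D-fr['t'])@fr['R']
  for z0,z1 in((128,146),(76,90)):
    m=(abs(X[:,0]-C[0])<60)&(abs(X[:,1]-C[1])<60)&(X[:,2]>z0)&(X[:,2]<z1)
    Y=X[m];(cx,cy),r=cv2.minEnclosingCircle(Y[:,:2].astype(np.float32));print(nm,m.sum(),Y.mean(0),cx,cy,r)
"
```

```text
[[ 571.4 -113.9   12. ]
 [ 597.6 -221.5   12. ]
 [ 491.5 -247.2   12. ]
 [ 464.5 -141.1   12. ]] [ 531.27039734 -180.91914164   12.        ]
[np.float64(110.3), np.float64(110.7), np.float64(109.2), np.float64(109.5)]
ptr [ 530.64747316 -180.87176594  136.        ] [ 516.37128986 -203.09473697  136.        ]
left,bottom lid [ 528.15574121 -150.70436916  136.        ] [ 501.52346099 -176.53500788  136.        ]
green [ 541.21531974 -217.94139649   82.        ] 38.33469493657214 -74.96413998021356
red [ 504.15194658 -206.18246935   82.        ] 37.06273193967798 -137.0283067752435
ptr [ 516.37128986 -203.09473697  136.        ] 26.715920947988746 -123.89595182602679
-122.71695695969845
side lid [ 534.63941027 -178.56139463  136.        ] L R [ 563.51580091 -171.28200235  136.        ] [ 505.26467509 -182.60838507  136.        ] tip [ 516.88447865 -201.90866527  136.        ] red [ 507.65041646 -207.38523809   82.        ]
-129.2867737152326
[[ 601.6256487  -218.46187412   12.        ]
 [ 469.64726117 -142.7765506    12.        ]
 [ 574.00167154 -109.74248589   12.        ]]
top 694 [ 530.81124037 -179.97832237  135.87802506] 530.9901733398438 -180.10943603515625 29.686155319213867
top 748 [ 522.03972419 -176.6651072    82.25443906] 531.081298828125 -180.2827911376953 45.44972610473633
side 412 [ 534.81626766 -174.5644995   135.58464796] 534.4507446289062 -178.97447204589844 31.28276252746582
side 612 [ 533.67180939 -164.36249768   82.53535413] 534.8036499023438 -177.1129913330078 45.40249252319336
```

The jar axis comes out near (532.5, -179.4), with the two cameras agreeing to within a few mm. Green is at about -76° azimuth, red at about -136° and the pointer at about -124°, so the lid needs about 48° anticlockwise. I'll hover with the fingers turned so the side camera can see the lid.

Call:
{"method": "send_rows", "body": {
  "motion": [
    [0.08,0.1,0,0,0,0.12,1],
    [0.16,0.2,0,0,0,0.25,1],
    [0.24,0.3,0,0,0,0.38,1],
    [0.32,0.4,0,0,0,0.5,1],
    [0.4,0.49,0,0,0,0.62,1],
    [0.48,0.58,0,0,0,0.76,1],
    [0.53,0.64,0,0,0,0.76,1],
    [0.553,0.671,0,0,0,0.76,1],
    [0.553,0.671,0,0,0,0.76,1],
    [0.553,0.671,0,0,0,0.76,1],
    [0.553,0.671,0,0,0,0.76,1]
  ],
  "squeeze": 15
}}

```text
time_s: 1.48
ee_pos: [531.9, -180.5, 214.1]
ee_rot: [-180.0, 0.0, 71.9]
force: [-0.0, 1.1, -0.1]
gripper_width: 91.7
gripper_force: 0.0
```

Call:
{"method": "send_rows", "body": {
  "motion": [
    [0,0,-0.06,0,0,0,1],
    [0,0,-0.12,0,0,0,1],
    [0,0,-0.17,0,0,0,1],
    [0,0,-0.2,0,0,0,1],
    [0,0,-0.214,0,0,0,1],
    [0,0,-0.214,0,0,0,1],
    [0,0,-0.214,0,0,0,1]
  ]
}}

```text
time_s: 2.35
ee_pos: [533.3, -179.6, 107.9]
ee_rot: [179.9, 0.0, 72.1]
force: [-0.2, 0.5, 0.3]
gripper_width: 91.4
gripper_force: 0.0
```

```bash
python3 -c "
from h import *
g=grab('side');q=g['pixels'][:,:,::-1]
cv2.imwrite('pics/c3.png',cv2.resize(q[130:270,270:410],None,fx=4.2,fy=4.2,interpolation=cv2.INTER_CUBIC))
s=env.state();print(s['ee_pos'],s['force'],s['gripper_width'])"
```

```text
[ 533.31728451 -179.51412336  107.90315122] [-0.41285797 -0.05273043  0.18057889] 90.96265435849222
```

View pics/c3.png

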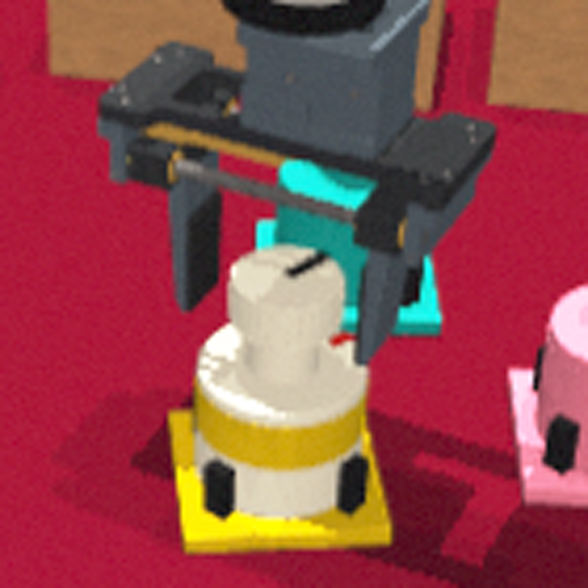

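The fingers straddle the lid, which sits at crop (287,275) with the pointer visible. Closing the gripper now.

Call:
{"method": "send_rows", "body": {
  "motion": [
    [0,0,0,0,0,0,0],
    [0,0,0,0,0,0,-0.5],
    [0,0,0,0,0,0,-1],
    [0,0,0,0,0,0,-1],
    [0,0,0,0,0,0,-1],
    [0,0,0,0,0,0,-1]
  ],
  "squeeze": 15
}}

```text
time_s: 3.15
ee_pos: [532.7, -179.3, 107.0]
ee_rot: [180.0, -0.0, 72.1]
force: [-0.6, 0.1, 1.1]
gripper_width: 57.2
gripper_force: 15.0
```

The grip is good, with almost no side load. Turning anticlockwise 48°.

Call:
{"method": "send_rows", "body": {
  "motion": [
    [0,0,0,0,0,0.08,-1],
    [0,0,0,0,0,0.16,-1],
    [0,0,0,0,0,0.24,-1],
    [0,0,0,0,0,0.32,-1],
    [0,0,0,0,0,0.4,-1],
    [0,0,0,0,0,0.48,-1],
    [0,0,0,0,0,0.56,-1],
    [0,0,0,0,0,0.64,-1],
    [0,0,0,0,0,0.72,-1],
    [0,0,0,0,0,0.8,-1],
    [0,0,0,0,0,0.8,-1],
    [0,0,0,0,0,0.8,-1]
  ]
}}

```text
time_s: 4.65
ee_pos: [532.6, -179.3, 106.9]
ee_rot: [-180.0, -0.0, 120.0]
force: [0.0, 0.8, 0.2]
gripper_width: 57.0
gripper_force: 15.0
```

```bash
python3 -c "
from h import *
g=grab('side');q=g['pixels'][:,:,::-1]
cv2.imwrite('pics/c4.png',cv2.resize(q[170:250,300:380],None,fx=7,fy=7,interpolation=cv2.INTER_CUBIC))
s=env.state();print(s['ee_pos'],s['force'],s['torque'],s['gripper_width'])"
```

```text
[ 532.64773896 -179.25802049  106.88549361] [ 0.39304586  0.0481473  -0.45985926] [ 0.02555032 -0.12322358 -0.01273495] 57.09423683872093
```

View pics/c4.png

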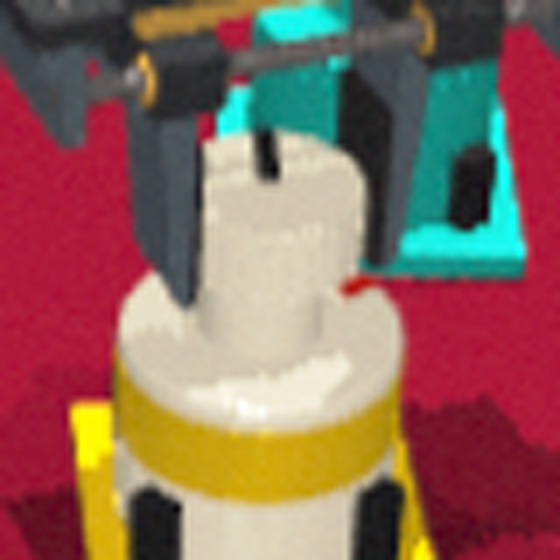

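The pointer has followed the turn and now points away from the camera, from (268,180) to (264,130) in the crop. I'll lower it 11.5 mm and watch the force.

Call:
{"method": "send_rows", "body": {
  "motion": [
    [0,0,-0.004,0,0,0,-1],
    [0,0,-0.008,0,0,0,-1],
    [0,0,-0.012,0,0,0,-1],
    [0,0,-0.012,0,0,0,-1]
  ]
}}

```text
time_s: 5.2
ee_pos: [532.5, -179.2, 100.7]
ee_rot: [-180.0, -0.0, 120.1]
force: [0.2, 0.1, -0.5]
gripper_width: 56.7
gripper_force: 15.0
```

Call:
{"method": "send_rows", "body": {
  "motion": [
    [0,0,-0.004,0,0,0,-1],
    [0,0,-0.008,0,0,0,-1],
    [0,0,-0.011,0,0,0,-1],
    [0,0,-0.011,0,0,0,-1],
    [0,0,-0.012,0,0,0,-1],
    [0,0,-0.012,0,0,0,-1]
  ]
}}

```text
time_s: 5.95
ee_pos: [532.7, -179.3, 95.4]
ee_rot: [180.0, 0.0, 120.1]
force: [-2.7, 0.2, 5.1]
gripper_width: 57.1
gripper_force: 15.0
```

```bash
python3 -c "
from h import *
g=grab('side');q=g['pixels'][:,:,::-1]
cv2.imwrite('pics/c5.png',cv2.resize(q[170:250,300:380],None,fx=7,fy=7,interpolation=cv2.INTER_CUBIC))
s=env.state();print(s['ee_pos'],s['force'],s['torque'],s['gripper_width'])"
```

```text
[ 532.66896257 -179.28161904   95.42587813] [-2.37979703 -0.40427345  6.31974631] [ 0.11128368  0.23819015 -0.01562247] 56.92874301557676
```

View pics/c5.png

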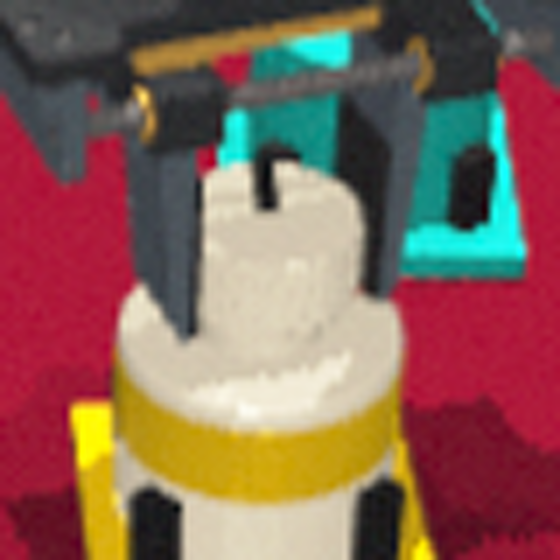

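The lid has dropped: its top moved down in the view (pointer now 155 to 208), and it touches the seat with 6 N. I'll ease up 0.5 mm and screw clockwise 60°.

Call:
{"method": "send_rows", "body": {
  "motion": [
    [0,0,0.001,0,0,-0.04,-1],
    [0,0,0.001,0,0,-0.12,-1],
    [0,0,0.001,0,0,-0.2,-1],
    [0,0,0.001,0,0,-0.28,-1],
    [0,0,0.001,0,0,-0.36,-1],
    [0,0,0.001,0,0,-0.44,-1],
    [0,0,0.001,0,0,-0.52,-1],
    [0,0,0.001,0,0,-0.6,-1],
    [0,0,0.001,0,0,-0.68,-1],
    [0,0,0.001,0,0,-0.76,-1],
    [0,0,0.001,0,0,-0.84,-1],
    [0,0,0.001,0,0,-0.92,-1],
    [0,0,0.001,0,0,-1,-1],
    [0,0,0.001,0,0,-1,-1],
    [0,0,0.001,0,0,-1,-1]
  ]
}}

```text
time_s: 7.88
ee_pos: [533.1, -179.5, 95.5]
ee_rot: [179.9, 0.0, 60.1]
force: [0.3, -0.8, 2.2]
gripper_width: 57.2
gripper_force: 15.0
```

```bash
python3 -c "
from h import *
g=grab('side');q=g['pixels'][:,:,::-1]
cv2.imwrite('pics/c6.png',cv2.resize(q[170:250,300:380],None,fx=7,fy=7,interpolation=cv2.INTER_CUBIC))
s=env.state();print(s['ee_pos'],s['force'],s['torque'],s['gripper_width'])"
```

```text
[ 533.08019265 -179.51098715   95.50145998] [ 0.10388093 -1.13679006  0.46779816] [-0.18323655 -0.13209675 -0.01350294] 57.06327797021507
```

View pics/c6.png

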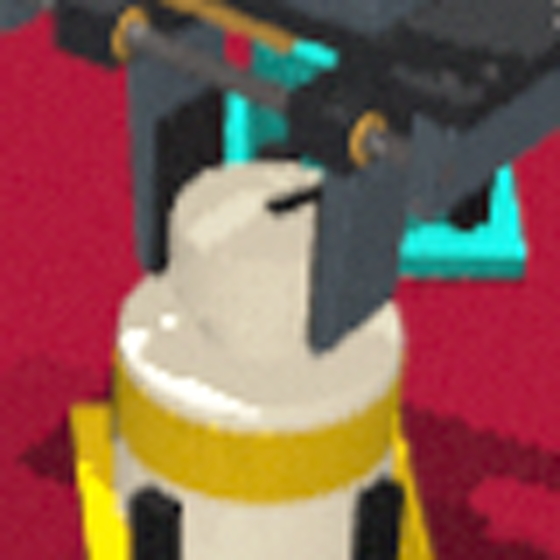

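The lid turned to about the red side, with its pointer from (270,208) to (320,188) in the crop. I'll release, lift and move clear for a top view.

Call:
{"method": "send_rows", "body": {
  "motion": [
    [0,0,0,0,0,0,0],
    [0,0,0,0,0,0,1],
    [0,0,0,0,0,0,1],
    [0,0,0,0,0,0,1],
    [0,0,0.04,0,0,0,1],
    [0,0,0.12,0,0,0,1],
    [0,0,0.22,0,0,0,1],
    [-0.1,-0.1,0.24,0,0,0,1],
    [-0.2,-0.2,0.24,0,0,0,1],
    [-0.26,-0.3,0.24,0,0,0,1],
    [-0.26,-0.4,0.24,0,0,0,1],
    [-0.26,-0.4,0.24,0,0,0,1],
    [-0.26,-0.4,0.24,0,0,0,1]
  ]
}}

```text
time_s: 9.55
ee_pos: [402.5, -378.7, 215.1]
ee_rot: [-179.9, -0.1, 60.0]
force: [-0.2, 0.2, -0.6]
gripper_width: 91.1
gripper_force: 0.0
```

```bash
python3 -c "
from h import *
f=grab('top'); p=f['pixels'][:,:,::-1]
g=grab('side');q=g['pixels'][:,:,::-1]
a=cv2.resize(p[220:300,340:420],(400,400),interpolation=cv2.INTER_CUBIC)
b=cv2.resize(q[180:260,300:380],(400,400),interpolation=cv2.INTER_CUBIC)
cv2.imwrite('pics/c7.png',np.hstack([a,b]))
for fr in (f,):
  vs,us=np.nonzero(fr['depth']>0);P=cv2.undistortPoints(np.stack([us,vs],1)[:,None].astype(float),K(fr),fr['distortion'])[:,0]
  D=fr['depth'][vs,us][:,None];X=(np.c_[P,np.ones(len(P))]*D-fr['t'])@fr['R']
  m=(abs(X[:,0]-531)<22)&(abs(X[:,1]+180)<22);print(np.median(X[m],0))
"
```

```text
[ 530.44137761 -179.57573011  124.62427184]
```

View pics/c7.png

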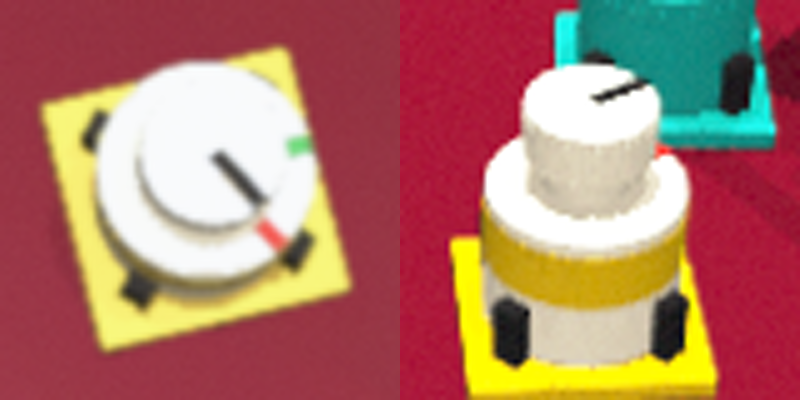

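The lid is down (top at z≈124.6). In the top crop its pointer runs from (217,155) to (263,203), close to the red mark, which runs from (258,222) to (283,247). I'll compute the remaining angle.

```bash
python3 -c "
from h import *
f=load('top');T=lambda x,y,z:at_z(f,(x+.5)/5-.5+340,(y+.5)/5-.5+220,z)
ang=lambda d:np.degrees(np.arctan2(d[1],d[0]))
p=f['pixels'].astype(int);us,vs=np.meshgrid(np.arange(340,420),np.arange(220,300));s=p[220:300,340:420]
C=np.array([531.0,-180.2,0])
def cen(m,z,n):
  w=m.astype(np.uint8);k,l,st,ce=cv2.connectedComponentsWithStats(w)
  for i in range(1,k):
    if st[i,4]>4:
      u,v=ce[i]; X=at_z(f,u+340,v+220,z);d=X-C;print(n,st[i,4],u*5,v*5,X[:2],np.hypot(*d[:2]),ang(d))
cen((s[...,0]>190)&(s[...,1]<125)&(s[...,2]<125),82,'red');cen((s[...,1]>150)&(s[...,0]<130),82,'green')
cen(s.max(2)<110,124.5,'dark')
d=T(263,203,124.5)-T(217,155,124.5);print('ptr line',ang(d),T(217,155,124.5))
d=T(270,236,82)-C;print('red eye',ang(d))
"
```

```text
red 13 270.0 235.0 [ 503.56763566 -206.76032512] 38.183576096197456 -135.92530717251122
green 7 298.57142857142856 142.85714285714286 [ 541.81679392 -218.82760837] 40.11352838491668 -74.35629065425698
dark 13 91.53846153846153 128.84615384615384 [ 539.13453781 -132.65444039] 48.23640683194495 80.29130485582294
dark 23 236.52173913043475 176.52173913043475 [ 520.43998482 -189.84915466] 14.304548447145446 -137.58066847171295
dark 22 293.4090909090909 249.77272727272725 [ 491.44264268 -212.00335606] 50.75665448357547 -141.20138628924167
dark 36 138.61111111111111 284.44444444444446 [ 477.28739802 -151.21590781] 61.03377107533718 151.64806287383993
ptr line -136.61868286813203 [ 529.79511934 -181.4150683   124.5       ]
red eye -136.38765823093624
```

The pointer is within about 1.5° of red, the lid is home and the arm is clear, so I'm handing in.

```bash
python3 -c "
from workcell import env
print(env.job_done())"
```

```text
the job is handed in; nothing more can be done
None
```

The lid was turned back to the green mark, dropped 11.5 mm into its thread, screwed clockwise until the pointer was within about 1.5° of the red mark, and released; the pots were never approached, and I handed the job in at about 10 s with no verdict returned.

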